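Sweep the offcuts into the scrap pan

TASK

Clear the jeweller's sweeping board: with the fingertips, sweep the three loose brass offcuts along it and off its end into the red scrap pan, and nothing into the blue pan of finished work. Only push the offcuts, never pick them up, and leave the ring cone, the jar and all other loose things standing where they are.

Things in the scene. Friction and masses are not known exactly. Their poses are not given: they have to be found in the camera images.
- board: Fixed sweeping board, 226 (x) by 280 (y) mm, with a flat black rubber top 40 mm above the work surface. Origin: centre of its underside; its x axis runs across, its y axis along the board. Wooden rails 6 mm wide and 6 mm higher than the top run along both long edges (at x = -110 and +110 mm); both short ends (y = -140 and +140 mm) are open, and a pan stands against each. It is turned up to about 0.3 rad and its place varies.
- red_pan: Fixed open red metal scrap pan, 226 (x) by 90 (y) mm, 30 mm high, walls and floor 3 mm; stands on the work surface against one end of the board (1 mm gap), its rim 10 mm below the board's top. Origin: centre of its underside; axes parallel to the board's. It may be at either end of the board (+y or -y), 186 mm from the board's centre.
- blue_pan: Fixed open blue metal pan of the same size as the red one, at the other end of the board, holding finished work; nothing may be swept into it.
- bar: Loose brass offcut: bar 32 (x) by 18 (y) by 8 mm thick, 30 to 50 g. Origin: centre of its underside. The three offcuts lie flat on the board's middle strip (within 30 mm of its centre line), one behind another along its length about 85 mm apart (70 mm at least, centre to centre), in any order and turned any way.
- disc: Loose brass offcut: disc of diameter 28 mm, 8 mm thick, 30 to 55 g. Origin: centre of its underside.
- angle: Loose brass offcut: flat L, 28 by 28 mm outside, 8 mm thick, legs 10 mm wide, 22 to 40 g. Origin: centre of the 28 mm square, on the underside; legs along its -x and -y sides.
- ring_cone: Loose wooden ring cone with a silver ring on it, foot 34 mm across, 52 mm high, stands on the board beside the middle strip, about 84 mm from the centre line. Origin: centre of its underside, z axis upward.
- jar: Loose small glass jar with a green cap, 34 mm across, 45 mm high, stands on the board beside the middle strip, about 84 mm from the centre line, on the opposite side from the ring cone. Origin: centre of its underside, z axis upward.
- hammer: Loose hammer lying on the table to the left, handle along its -x, 260 mm long, 26 mm high. Origin: near its middle, on the underside. Nothing to do with the job.
- pliers: Loose pliers with blue handles lying on the table to the right, 156 mm long, 12 mm high. Origin: between the handles, on the underside; jaws to +x. Nothing to do with the job.
- steel_block: Loose steel bench block, 65 by 65 by 20 mm, on the table left of the station. Origin: centre of its underside. Nothing to do with the job.
- cup: Loose green plastic cup, 64 mm across, 70 mm high, on the table right of the station. Origin: centre of its underside, z axis upward. Nothing to do with the job.

How it is judged:
By the outcome, as a careful person would: the job done as asked, in the order asked, and still so for the second after the job is handed in, with the robot touching nothing.
It also fails if it takes over 64 s, if anything falls off the work surface, if the arm or the gripper's body presses on something with over 40 N, if the wrist force passes 120 N, or if a joint passes its speed limit or range.

ROBOT

A 6-joint arm with a two-finger parallel gripper is mounted at the origin on the work surface. World frame = base frame: x ahead of the robot, y to its left, z up, the work surface at z = 0. Lengths are in m, angles in degrees, forces in N, time in s.
With the tool pointing down it reaches from about 0.3 to 0.875 m from the base axis. Payload 4.2 kg.
Tool frame: the origin (TCP) lies at the very end of the fingers, on their centre line; the grasp point (between the pads) lies robot.grip_point_offset behind it (robot.grip_point_offset is the distance from the TCP to the grasp point, in m); z points along the fingers, y is the line along which they close (so a half turn about z gives the same grasp; the last joint's range is limited). The gripper opens to 85 mm and grips with 20 to 120 N. Pads are 22 mm wide; open, the fingers measure 114 mm over their backs; the gripper's body (76 mm by 85 mm) begins 54 mm behind the grasp point. The pads swing forward as they close: fully open they stand 13 mm farther back than shut.
Start: joints at [62.51, 18.312, 89.639, -0, 72.044, -1.146], TCP at [0.255, 0.515, 0.231] pointing down, gripper open.
Joint ranges: [-177.97, 177.97], [-48.28, 115.42], [12.27, 149.76], [-77.06, 257.06], [2.81, 150.46], [-146.56, 146.56]. Speed limits (degrees/s): [147.25, 147.25, 180, 180, 180, 180].

INTERFACE

Orientations are given as [roll, pitch, yaw] about the fixed x, y, z axes, in that order (R = Rz(yaw) Ry(pitch) Rx(roll)).
In Python, from cell import monitor, viewer, ticket, nets, robot gives the robot as it stands.
- The arm moves only by the tool jog_arm, never from a script. Its argument "rows" is a list of rows, each a list of 7 numbers: the opening, from -1 (shut) to 1 (fully open), then the shift along the tool's x, y, z each as a share of 0.02 m, from -1 to 1, then the turn, a rotation vector about the tool's x, y, z each as a share of 0.08 rad, from -1 to 1. A call has 1 to 20 rows; each row shifts and turns the commanded pose from where the row before left it, along the tool's axes as they then stand; what a row does not reach is not made up. A row lasts 1/10 s, in which the tool goes at most 50 mm and 8.59 degrees, less where a joint would pass 70% of its speed; a pose out of reach is approached as far as the arm can. A call with a number of a shift or a turn outside -1 to 1 is refused whole. A call with a gripper value outside its range is refused whole. The fingers move at their own pace and stop on an object; the grip force is fixed at half the most. Time passes only in rows, so rows that do not move let the fingers close. It gives the time, the measured TCP pose, the force, the opening and the grip force at its end, in the units of the state.
- monitor.get_state(): the state, without advancing time (a new reading comes with each control period).
- viewer.get_image(name): name is "scene" or "top" or "wrist"; returns a dict with "image" (384x512x3 uint8, red, green, blue), "z_map" (384x512 float32, m along the optical axis (not along the pixel's ray), 0 where there is no reading), "K" (3x3 intrinsics, pixels), "rvec" (rotation vector, rad) and "tvec" (3), from world to camera coordinates, as OpenCV has them; the wrist camera has in their place "mount" (4x4, takes a point from camera to tool coordinates, whose origin is the TCP and whose axes are the flange's). Camera axes: x right, y down, z forward; pixel columns grow to the right and rows downward; lengths in m; the calibration is good to about 2 mm. A picture is of the moment at which its call begins: read the wrist's pose just before it.
- ticket.close_job(): hands the job in; it is judged then, once.
Trained networks look in the newest picture that a camera, given by its name, has taken for a name from the list of things; names that differ only in an ending like _2 or _b are one class to them, and where a whole thing is asked for, a point or a joint stands for the part that bears it (a point fixed in the world has none). Each returns a list of dicts, best first, with "confidence" (0 to 1); they miss things now and then, are a little off and sometimes report something else, mostly with a low value. They report only what shows in the picture. A call takes as long as a camera call.
- nets.recognise(camera, thing): "pixel" ([column, row] in pixels, amid what is visible of it).
- nets.landmark_of(camera, thing): "pixel" ([column, row] in pixels: a listed point, or the origin of a listed thing).
The state is a dict: "t": time; "joint_positions": joint angles; "qd": joint speeds; "tau": joint torques, N m; "tcp_pos": TCP position; "tool_rot": TCP orientation; "force": force on the tool from outside, world axes, zero at the start; "ft_torque": the same for the moment, N m; "opening": opening from 0.0 (shut) to 1.0 (fully open); "grasp_force": force on a finger pad.
Only numpy, scipy, OpenCV 4.12 (cv2) and the standard library are available. Lean on these libraries where they do the work, as an engineer would, in place of code of your own. Each camera call takes 0.05 s, during which the arm holds its last target. There are 200 camera calls.

## Working session

There is one attempt and no reset: what is moved stays moved. The work goes in short steps, Python scripts to look and compute and a tool call to move; the robot and the scene stay as the last step left them, time stands still between calls to the robot, and variables do not carry over. Pictures are saved under pics/ and viewed, at most 13 in all, crops included, and the job is handed in when it is done.

Besides the shell and the picture viewer there is one more tool, called after "Call:" as name(argument=value, ...), one argument or row to a line, values as JSON. jog_arm: Moves the arm, as the interface text tells. Shift numbers are shares of 0.02 m and turn numbers shares of 0.08 rad, none past 1 either way. Its arguments: {"type":"object","properties":{"rows":{"type":"array"}},"required":["rows"]}

```bash
mkdir -p pics; cat > h.py <<'E'
import numpy as np, cv2
from cell import monitor, viewer, ticket, nets, robot
def ray(v,px):
    R=cv2.Rodrigues(np.array(v["rvec"],float))[0]; t=np.array(v["tvec"],float).ravel()
    d=R.T@np.linalg.inv(np.array(v["K"]))@np.array([px[0],px[1],1.]); return -R.T@t,d
def at_z(v,px,z):
    c,d=ray(v,px); return c+d*(z-c[2])/d[2]
def by_depth(v,px):
    c,d=ray(v,px); u,w=int(round(px[0])),int(round(px[1]))
    return c+d*np.median(v["z_map"][w-1:w+2,u-1:u+2])
E
python3 - <<'E'
from h import *
s=monitor.get_state(); print(s["t"],s["tcp_pos"],s["tool_rot"],s["opening"],robot.grip_point_offset)
for c in ["top","scene"]:
    v=viewer.get_image(c); cv2.imwrite(f"pics/{c}1.png",v["image"][:,:,::-1])
    for n in ["board","red_pan","blue_pan","bar","disc","angle","ring_cone","jar"]:
        r=nets.landmark_of(c,n)[:2]
        for q in r: print(c,n,round(q["confidence"],2),np.round(q["pixel"],1),by_depth(v,q["pixel"]).round(3))
E
```

```text
0.0 [0.25493953 0.5148421  0.2304687 ] [-1.79895669e+02 -1.82516395e-03  1.53652278e+02] 1.0002138198413257 0.0187
top board 0.8 [250.6 201.8] [0.517 0.005 0.041]
top board 0.3 [237.8 230.2] [0.424 0.055 0.073]
top red_pan 0.7 [198.1 214.2] [0.501 0.187 0.004]
top blue_pan 0.88 [304.2 193.4] [ 0.533 -0.181  0.003]
top blue_pan 0.61 [105.9 248.3] [0.418 0.493 0.023]
top bar 0.7 [407.2 210.6] [ 0.436 -0.522  0.001]
top bar 0.58 [246.3 193.2] [0.547 0.016 0.043]
top disc 0.7 [303.7 196.3] [ 0.523 -0.178  0.003]
top disc 0.59 [222.8 205.8] [0.513 0.098 0.047]
top angle 0.61 [236.6 177.5] [0.603 0.043 0.048]
top angle 0.5 [275.2 198.4] [ 0.518 -0.077  0.048]
top ring_cone 0.47 [235.8 175.5] [0.603 0.044 0.074]
top ring_cone 0.47 [197.9 212.6] [0.507 0.187 0.004]
top jar 0.68 [238.2 228.7] [0.428 0.053 0.083]
top jar 0.43 [198.4 214.1] [0.501 0.186 0.004]
scene board 0.93 [254.1 200.8] [0.536 0.037 0.042]
scene red_pan 0.96 [284.7 235.7] [0.507 0.19  0.004]
scene blue_pan 0.69 [227.2 169.1] [ 0.526 -0.192  0.001]
scene bar 0.52 [247.2 193.6] [0.543 0.001 0.048]
scene disc 0.64 [224.7 168.1] [ 0.532 -0.201  0.002]
scene disc 0.62 [273.3 210.5] [0.503 0.107 0.043]
scene angle 0.46 [239.5 176. ] [ 0.521 -0.1    0.038]
scene ring_cone 0.45 [239.  210.1] [0.606 0.063 0.057]
scene jar 0.46 [290.8 195.8] [0.415 0.075 0.041]
```

```bash
python3 - <<'E'
import cv2
a=cv2.imread("pics/top1.png")[130:290,150:350]; cv2.imwrite("pics/c1.png",cv2.resize(a,(750,600),interpolation=cv2.INTER_CUBIC))
E
```

```text
(no output)
```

View pics/c1.png

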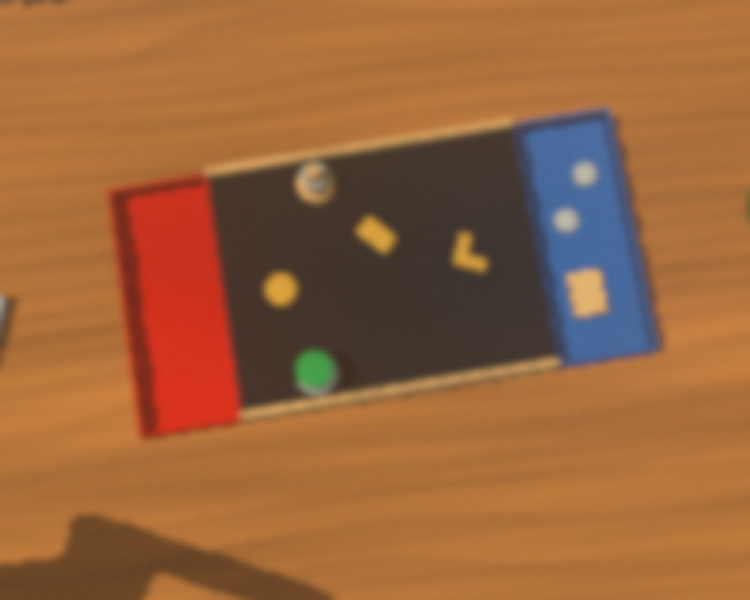

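View pics/scene1.png

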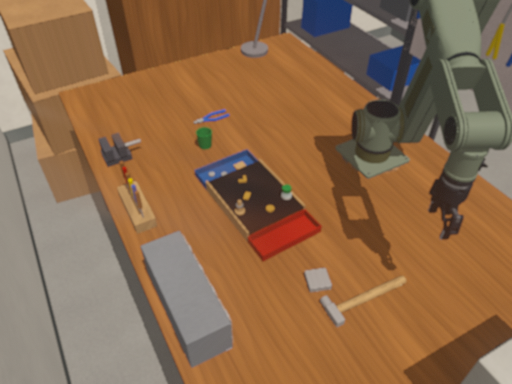

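The pictures show the red pan at the left end of the board (world +y) and the blue one at the right. The crop has the disc at (281,289), the bar at (377,235), the angle at (468,252), the cone at (315,183) and the jar at (316,371). The order from the red end is disc, bar, angle. Next I measure all of these by segmenting the image.

```bash
python3 - <<'E'
from h import *
v=viewer.get_image("top")
C=[at_z(v,(150+x/3.75-.37,130+y/3.75-.37),.04)[:2] for x,y in [(208,178),(515,127),(560,358),(241,409)]]
C=np.array(C); print(C.round(3))
u=(C[0]+C[3]-C[1]-C[2]); u/=np.linalg.norm(u); n=np.array([-u[1],u[0]]); o=C.mean(0)
print("len",np.linalg.norm((C[0]+C[3]-C[1]-C[2])/2),"u",u,"yaw",np.degrees(np.arctan2(u[1],u[0])),"o",o)
R=[]
for nm in ["red_pan","blue_pan"]:
    q=max(nets.landmark_of("top",nm),key=lambda r:r["confidence"])["pixel"]; R.append(at_z(v,q,.003)[:2])
print("pans",R,"yaw",np.degrees(np.arctan2(*(R[0]-R[1])[::-1])),np.mean(R,0))
hsv=cv2.cvtColor(v["image"],cv2.COLOR_RGB2HSV)
m=((hsv[...,0]>14)&(hsv[...,0]<28)&(hsv[...,1]>120)&(hsv[...,2]>110)).astype(np.uint8)
poly=np.array([at for at in [(206,180),(285,165),(299,223),(216,237)]],np.int32); M=np.zeros_like(m); cv2.fillPoly(M,[poly],1)
k,l,st,ce=cv2.connectedComponentsWithStats(m*M)
for i in range(1,k):
    if st[i,4]>8:
        p=at_z(v,ce[i],.046)[:2]; print(st[i],p.round(3),"s,n",(p-o)@u,(p-o)@n)
E
```

```text
[[ 0.618  0.149]
 [ 0.635 -0.131]
 [ 0.423 -0.144]
 [ 0.409  0.137]]
len 0.2806034264901949 u [-0.05490229  0.99849173] yaw 93.14725183604932 o [0.52121204 0.0025234 ]
pans [array([0.50831139, 0.18334082]), array([ 0.5289395 , -0.17807993])] yaw 93.26661564722642 [0.51862545 0.00263044]
[228 178  11   7  34] [0.591 0.056] s,n 0.04974933274806476 -0.07290584903661798
[245 187  11  11  75] [0.548 0.004] s,n -0.0004528935588142717 -0.02723971248774594
[270 192  10  11  67] [ 0.522 -0.074] s,n -0.07642108525437201 0.0034354731549112146
[220 202  10  10  76] [0.51  0.093] s,n 0.09067099672250052 0.006563479028920681
```

Call:
jog_arm(
  rows=[
    [-0.75,0,0,0,0,0,1],
    [-0.75,0,0,0,0,0,1],
    [-0.75,0,0,0,0,0,1],
    [-0.75,0,0,0,0,0,1],
    [-0.75,0,0,0,0,0,1],
    [-0.75,0,0,0,0,0,1],
    [-0.75,0,0,0,0,0,1],
    [-0.75,0,0,0,0,0,1],
    [-0.75,0,0,0,0,0,1],
    [-0.75,0,0,0,0,0,1],
  ],
)

```text
t: 2.05
tcp_pos: [0.2552, 0.5153, 0.2314]
tool_rot: [180.0, -0.0, 107.6]
force: [-1.0, -0.1, 0.4]
opening: 0.125
grasp_force: 0.0
```

Call:
jog_arm(
  rows=[
    [-0.75,0,0,0,0,0,1],
    [-0.75,0,0,0,0,0,1],
    [-0.75,0,0,0,0,0,1],
    [-0.75,0,0,0,0,0,0.14],
    [-0.75,-1,0.6,0,0,0,0],
    [-0.75,-1,0.6,0,0,0,0],
    [-0.75,-1,0.6,0,0,0,0],
    [-0.75,-1,0.6,0,0,0,0],
    [-0.75,-1,0.6,0,0,0,0],
    [-0.75,-1,0.6,0,0,0,0],
    [-0.75,-1,0.6,0,0,0,0],
    [-0.75,-1,0.6,0,0,0,0],
    [-0.75,-1,0.6,0,0,0,0],
    [-0.75,-1,0.6,0,0,0,0],
    [-0.75,-1,0.6,0,0,0,0],
    [-0.75,-1,0.6,0,0,0,0],
    [-0.75,-1,0.6,0,0,0,0],
    [-0.75,-1,0.6,0,0,0,0],
    [-0.75,-1,0.6,0,0,0,0],
    [-0.75,-1,0.6,0,0,0,0],
  ],
)

```text
t: 4.05
tcp_pos: [0.4665, 0.2065, 0.2314]
tool_rot: [180.0, -0.0, 93.5]
force: [-0.1, -0.7, -0.1]
opening: 0.128
grasp_force: 0.0
```

Call:
jog_arm(
  rows=[
    [-0.75,-1,0.6,0,0,0,0],
    [-0.75,-1,0.6,0,0,0,0],
    [-0.75,-1,0.6,0,0,0,0],
    [-0.75,-1,0.3,0,0,0,0],
    [-0.75,-1,0,0,0,0,0],
    [-0.75,-1,0,0,0,0,0],
    [-0.75,-1,0,0,0,0,0],
    [-0.75,-1,0,0,0,0,0],
    [-0.75,-1,0,0,0,0,0],
    [-0.75,-1,0,0,0,0,0],
    [-0.75,-1,0,0,0,0,0],
    [-0.75,-1,0,0,0,0,0],
    [-0.75,0,0,0,0,0,0],
    [-0.75,0,0,0,0,0,0],
  ],
)

```text
t: 5.45
tcp_pos: [0.5222, -0.0296, 0.2313]
tool_rot: [180.0, -0.0, 93.4]
force: [-0.0, -0.1, -0.3]
opening: 0.127
grasp_force: 0.0
```

```bash
cat >> h.py <<'E'
from scipy.spatial.transform import Rotation as Ro
O=np.array([.5199,.0026]); a=np.radians(93.2); U=np.array([np.cos(a),np.sin(a)]); W=np.array([U[1],-U[0]])
def sw(p): d=np.array(p)[:2]-O; return np.round([d@U,d@W],4)
def wrist():
    s=monitor.get_state(); T=np.eye(4); T[:3,:3]=Ro.from_euler("xyz",s["tool_rot"],degrees=True).as_matrix(); T[:3,3]=s["tcp_pos"]
    v=viewer.get_image("wrist"); Tc=np.linalg.inv(T@np.array(v["mount"])); v=dict(v); v["rvec"]=cv2.Rodrigues(Tc[:3,:3])[0]; v["tvec"]=Tc[:3,3]
    return s,v
E
python3 - <<'E'
from h import *
s,v=wrist(); print(s["t"],s["tcp_pos"],s["tool_rot"],sw(s["tcp_pos"]))
cv2.imwrite("pics/w1.png",v["image"][:,:,::-1])
for n in ["board","bar","disc","angle","ring_cone","jar"]:
    for q in nets.landmark_of("wrist",n)[:2]: p=by_depth(v,q["pixel"]); print(n,round(q["confidence"],2),np.round(q["pixel"]),p.round(4),sw(at_z(v,q["pixel"],.044)))
E
```

```text
5.45 [ 0.52217542 -0.02962637  0.23130459] [ 1.79998147e+02 -3.83048502e-02  9.34147530e+01] [-0.0323  0.0005]
board 0.86 [252. 135.] [0.5196 0.0122 0.0403] [0.0099 0.0003]
bar 0.58 [279. 146.] [0.548  0.0041 0.0485] [-0.0006  0.0285]
disc 0.84 [247.  51.] [0.5098 0.093  0.0483] [ 0.0914 -0.0051]
angle 0.6 [255. 212.] [ 0.5276 -0.0719  0.0482] [-0.0763  0.0035]
ring_cone 0.78 [335.  98.] [0.5942 0.0543 0.0751] [0.0482 0.085 ]
jar 0.86 [166.  73.] [0.4409 0.0657 0.0853] [ 0.0713 -0.0862]
```

View pics/w1.png

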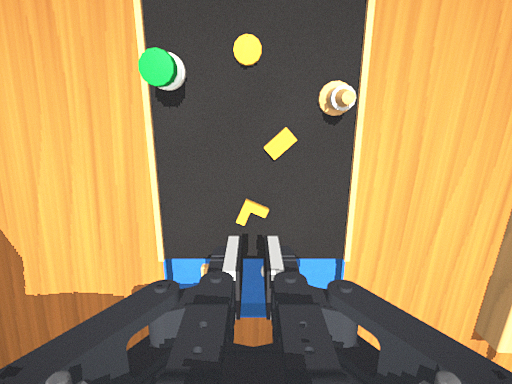

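The wrist view agrees with the top view: disc at (247,50), bar at (280,144), angle at (252,210). The cone at (337,98) and the jar at (165,70) stand clear of the middle strip. I start with the disc.

Call:
jog_arm(
  rows=[
    [-0.75,1,-0.06,0.5,0,0,0.04],
    [-0.75,1,-0.06,1,0,0,0],
    [-0.75,1,-0.06,1,0,0,0],
    [-0.75,1,-0.06,1,0,0,0],
    [-0.75,0.15,-0.06,1,0,0,0],
    [-0.75,0,0,1,0,0,0],
    [-0.75,0,0,1,0,0,0],
    [-0.75,0,0,1,0,0,0],
    [-0.75,0,0,0.9,0,0,0],
    [-0.75,0,0,0.6,0,0,0],
    [-0.75,0,0,0.3,0,0,0],
    [-0.75,0,0,0.1,0,0,0],
    [-0.75,0,0,0,0,0,0],
    [-0.75,0,0,0,0,0,0],
  ],
)

```text
t: 7.2
tcp_pos: [0.5121, 0.0529, 0.044]
tool_rot: [179.9, -0.0, 93.2]
force: [-0.1, -0.2, -0.1]
opening: 0.126
grasp_force: 0.0
```

```bash
python3 - <<'E'
from h import *
s,v=wrist(); print(s["t"],s["tcp_pos"],s["force"],sw(s["tcp_pos"]))
cv2.imwrite("pics/w2.png",v["image"][:,:,::-1])
E
```

```text
7.2 [0.51209302 0.05288123 0.04400615] [-0.11692561 -0.21049607 -0.06526819] [ 0.0506 -0.005 ]
```

View pics/w2.png

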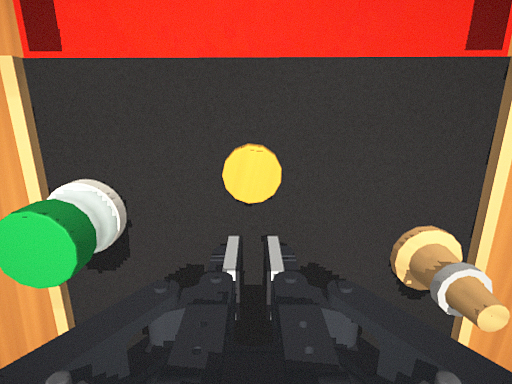

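The disc at (252,173) lies straight ahead of the fingers, and the jar and cone are clear at the sides. I lower 2 mm and push it slowly off the end.

Call:
jog_arm(
  rows=[
    [-0.75,0,0,0.1,0,0,0],
    [-0.75,0.4,0,0,0,0,0],
    [-0.75,0.4,0,0,0,0,0],
    [-0.75,0.4,0,0,0,0,0],
    [-0.75,0.4,0,0,0,0,0],
    [-0.75,0.4,0,0,0,0,0],
    [-0.75,0.4,0,0,0,0,0],
    [-0.75,0.4,0,0,0,0,0],
    [-0.75,0.4,0,0,0,0,0],
  ],
)

```text
t: 8.15
tcp_pos: [0.5078, 0.1174, 0.0413]
tool_rot: [180.0, -0.0, 93.3]
force: [-0.1, -0.2, 0.7]
opening: 0.124
grasp_force: 0.3
```

```bash
python3 - <<'E'
from h import *
s,v=wrist(); print(s["t"],s["tcp_pos"],s["force"],sw(s["tcp_pos"]))
cv2.imwrite("pics/w3.png",v["image"][:,:,::-1])
E
```

```text
8.15 [0.50783153 0.11742419 0.04134039] [-0.14617624 -0.17040261  0.74917901] [ 0.1153 -0.0056]
```

View pics/w3.png

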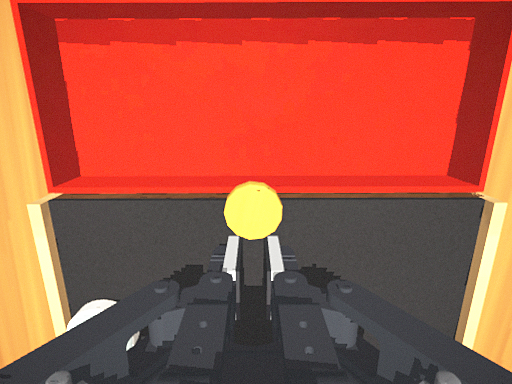

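Call:
jog_arm(
  rows=[
    [-0.75,0.4,0,0,0,0,0],
    [-0.75,0.4,0,0,0,0,0],
    [-0.75,0.4,0,0,0,0,0],
    [-0.75,0.4,0,0,0,0,0],
    [-0.75,0.4,0,0,0,0,0],
    [-0.75,0.4,0,0,0,0,0],
    [-0.75,0.4,0,0,0,0,0],
    [-0.75,0,0,0,0,0,0],
    [-0.75,0,0,0,0,0,0],
    [-0.75,0,0,-1,0,0,0],
    [-0.75,0,0,-1,0,0,0],
    [-0.75,0,0,-1,0,0,0],
  ],
)

```text
t: 9.4
tcp_pos: [0.5045, 0.1722, 0.1019]
tool_rot: [-180.0, 0.0, 93.2]
force: [-0.5, -0.2, 0.4]
opening: 0.127
grasp_force: 0.0
```

Call:
jog_arm(
  rows=[
    [-0.75,-1,0.15,-0.5,0,0,0],
    [-0.75,-1,0.15,0,0,0,0],
    [-0.75,-1,0.15,0,0,0,0],
    [-0.75,-1,0.15,0,0,0,0],
    [-0.75,-1,0.15,0,0,0,0],
    [-0.75,-1,0.15,0,0,0,0],
    [-0.75,-1,0.15,0,0,0,0],
    [-0.75,-1,0.15,0,0,0,0],
    [-0.75,-1,0.15,0,0,0,0],
    [-0.75,-1,0.15,0,0,0,0],
    [-0.75,-0.7,0.15,0,0,0,0],
    [-0.75,0,0,0,0,0,0],
    [-0.75,0,0,0,0,0,0],
  ],
)

```text
t: 10.7
tcp_pos: [0.5495, -0.0391, 0.1112]
tool_rot: [-180.0, -0.0, 93.2]
force: [-0.5, 0.8, -0.7]
opening: 0.123
grasp_force: 0.0
```

```bash
python3 - <<'E'
from h import *
s,v=wrist(); print(s["t"],s["tcp_pos"],s["force"],sw(s["tcp_pos"]))
cv2.imwrite("pics/w4.png",v["image"][:,:,::-1])
t=viewer.get_image("top")
for n in ["disc","bar","angle"]:
    for c,x in (("wrist",v),("top",t)):
        for q in nets.landmark_of(c,n)[:2]: print(c,n,round(q["confidence"],2),np.round(q["pixel"]),by_depth(x,q["pixel"])[2].round(4),sw(at_z(x,q["pixel"],.044)))
E
```

```text
10.7 [ 0.54951612 -0.03908193  0.11117829] [-0.50340482  0.83876266 -0.74919782] [-0.0433  0.0272]
top disc 0.5 [207. 210.] 0.0258 [ 0.1487 -0.0081]
wrist bar 0.97 [252. 145.] 0.0483 [0.0034 0.0272]
wrist angle 0.27 [228. 325.] 0.1776 [-0.1409  0.0076]
```

View pics/w4.png

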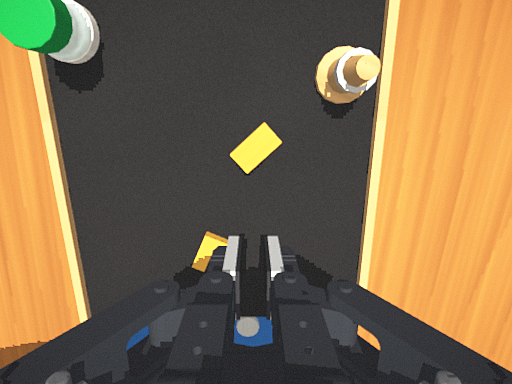

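The disc has left the board. The bar's centre is at (255,149) with the fingers behind it. I'll push it slightly diagonally toward the centre line, so the gripper stays clear of the cone at (343,72).

Call:
jog_arm(
  rows=[
    [-0.75,0,0.49,0,0,0,-1],
    [-0.75,0,0,0,0,0,-1],
    [-0.75,0,0,1,0,0,-0.5],
    [-0.75,0,0,1,0,0,0],
    [-0.75,0,0,1,0,0,0],
    [-0.75,0,0,0.3,0,0,0],
    [-0.75,0,0,0.15,0,0,0],
    [-0.75,0,0,0,0,0,0],
    [-0.75,0.4,0,0,0,0,0],
    [-0.75,0.4,0,0,0,0,0],
    [-0.75,0.4,0,0,0,0,0],
    [-0.75,0.4,0,0,0,0,0],
    [-0.75,0.4,0,0,0,0,0],
    [-0.75,0.4,0,0,0,0,0],
    [-0.75,0.4,0,0,0,0,0],
    [-0.75,0.4,0,0,0,0,0],
  ],
)

```text
t: 12.7
tcp_pos: [0.5432, 0.0239, 0.0424]
tool_rot: [180.0, 0.0, 104.7]
force: [0.4, -0.8, -0.2]
opening: 0.125
grasp_force: 0.4
```

```bash
python3 - <<'E'
from h import *
s,v=wrist(); print(s["t"],s["tcp_pos"],s["force"],sw(s["tcp_pos"]))
cv2.imwrite("pics/w5.png",v["image"][:,:,::-1])
E
```

```text
12.7 [0.54322    0.02394604 0.0423656 ] [ 0.43784053 -0.82095479 -0.1641941 ] [0.02   0.0245]
```

View pics/w5.png

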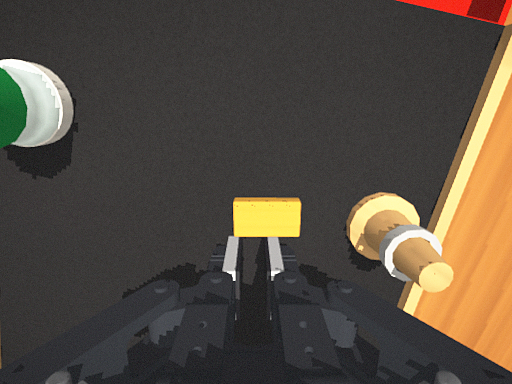

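The bar (233–300, 197–237) lies flush against both fingertips. Before passing the cone I check the gripper's width from the depth map.

```bash
python3 - <<'E'
from h import *
s,v=wrist(); K=np.array(v["K"]); z=v["z_map"]; r,c=np.mgrid[0:384,0:512]
P=np.stack([(c-K[0,2])/K[0,0]*z,(r-K[1,2])/K[1,1]*z,z],-1)[z>0]
M=np.array(v["mount"]); Q=P@M[:3,:3].T+M[:3,3]
for lo in range(-100,0,10):
    for nm,side in (("L",Q[:,1]<0),("R",Q[:,1]>0)):
        k=side&(Q[:,2]*1e3>=lo)&(Q[:,2]*1e3<lo+10)&(abs(Q[:,1])<.12)&(Q[:,0]<.01)
        a=abs(Q[k,1]); print(lo,nm,k.sum(), a.max().round(3) if k.any() else "", end=" | ")
    print()
E
```

```text
-100 L 0  | -100 R 0  | 
-90 L 246 0.045 | -90 R 251 0.046 | 
-80 L 1561 0.046 | -80 R 1604 0.046 | 
-70 L 1013 0.041 | -70 R 1011 0.042 | 
-60 L 1792 0.043 | -60 R 1798 0.043 | 
-50 L 392 0.038 | -50 R 484 0.069 | 
-40 L 269 0.021 | -40 R 476 0.065 | 
-30 L 208 0.019 | -30 R 220 0.059 | 
-20 L 184 0.019 | -20 R 210 0.058 | 
-10 L 65 0.088 | -10 R 912 0.095 |
```

The gripper is at most 38–43 mm wide to each side at cone height, so it clears.

Call:
jog_arm(
  rows=[
    [-0.75,0.4,0,0,0,0,0],
    [-0.75,0.4,0,0,0,0,0],
    [-0.75,0.4,0,0,0,0,0],
    [-0.75,0.4,0,0,0,0,0],
    [-0.75,0.4,0,0,0,0,0],
    [-0.75,0.4,0,0,0,0,0],
    [-0.75,0.4,0,0,0,0,0],
    [-0.75,0.4,0,0,0,0,0],
    [-0.75,0.4,0,0,0,0,0],
    [-0.75,0.4,0,0,0,0,0],
    [-0.75,0.4,0,0,0,0,0],
    [-0.75,0.4,0,0,0,0,0],
    [-0.75,0.4,0,0,0,0,0],
    [-0.75,0.4,0,0,0,0,0],
    [-0.75,0.4,0,0,0,0,0],
    [-0.75,0.4,0,0,0,0,0],
    [-0.75,0.4,0,0,0,0,0],
    [-0.75,0.4,0,0,0,0,0],
    [-0.75,0.4,0,0,0,0,0],
    [-0.75,0,0,0,0,0,0],
  ],
)

```text
t: 14.8
tcp_pos: [0.5045, 0.1713, 0.0423]
tool_rot: [180.0, -0.0, 104.8]
force: [-0.3, -0.1, 0.3]
opening: 0.127
grasp_force: 0.0
```

Call:
jog_arm(
  rows=[
    [-0.75,0,0,-1,0,0,0],
    [-0.75,0,0,-1,0,0,0],
    [-0.75,0,0,-1,0,0,0],
    [-0.75,0,0,-1,0,0,1],
    [-0.75,0,0,-1,0,0,1],
    [-0.75,0,0,0,0,0,0.5],
    [-0.75,-1,0,0,0,0,0],
    [-0.75,-1,0,0,0,0,0],
    [-0.75,-1,0,0,0,0,0],
    [-0.75,-1,0,0,0,0,0],
    [-0.75,-1,0,0,0,0,0],
    [-0.75,-1,0,0,0,0,0],
    [-0.75,-1,0,0,0,0,0],
    [-0.75,-1,0,0,0,0,0],
    [-0.75,-1,0,0,0,0,0],
    [-0.75,-1,0,0,0,0,0],
    [-0.75,-1,0,0,0,0,0],
    [-0.75,-1,0,0,0,0,0],
    [-0.75,-1,0,0,0,0,0],
    [-0.75,0,0,0,0,0,0],
  ],
)

```text
t: 16.8
tcp_pos: [0.5195, -0.0913, 0.1423]
tool_rot: [180.0, 0.0, 93.1]
force: [0.7, 0.5, -0.3]
opening: 0.124
grasp_force: 0.0
```

```bash
python3 - <<'E'
from h import *
s,v=wrist(); print(s["t"],s["tcp_pos"],s["tool_rot"],sw(s["tcp_pos"]))
t=viewer.get_image("top")
a=cv2.resize(v["image"][:,:,::-1],(512,384)); b=cv2.resize(t["image"][150:260,170:320,::-1],(512,384),interpolation=cv2.INTER_CUBIC)
c=cv2.resize(np.hstack([a,b]),(800,300)); cv2.imwrite("pics/w6.png",c)
for q in nets.landmark_of("wrist","angle")[:2]: print(q, sw(at_z(v,q["pixel"],.046)))
E
```

```text
16.8 [ 0.51950941 -0.09126652  0.14228127] [1.79984093e+02 3.92439751e-02 9.30870783e+01] [-0.0937 -0.0056]
{'pixel': [259.1, 177.3], 'confidence': 0.86} [-0.0761 -0.0001]
```

View pics/w6.png

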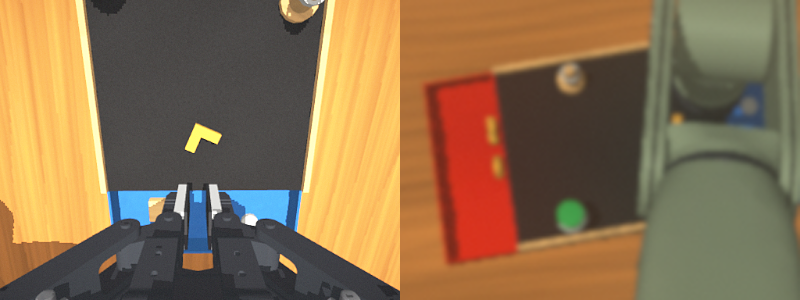

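The disc and bar are now in the red pan, close to its near wall (right half, at (491,130) and (497,167)). The angle is at about (203,137) in the left half, just ahead of the fingers. Now I go behind it and push.

Call:
jog_arm(
  rows=[
    [-0.75,-0.55,0.18,0,0,0,0],
    [-0.75,-0.52,0,0,0,0,0],
    [-0.75,0,0,1,0,0,0],
    [-0.75,0,0,1,0,0,0],
    [-0.75,0,0,1,0,0,0],
    [-0.75,0,0,1,0,0,0],
    [-0.75,0,0,0.6,0,0,0],
    [-0.75,0,0,0.3,0,0,0],
    [-0.75,0,0,0.1,0,0,0],
    [-0.75,0,0,0,0,0,0],
    [-0.75,0.3,0,0,0,0,0],
    [-0.75,0.3,0,0,0,0,0],
    [-0.75,0.3,0,0,0,0,0],
    [-0.75,0.3,0,0,0,0,0],
    [-0.75,0.3,0,0,0,0,0],
    [-0.75,0.3,0,0,0,0,0],
    [-0.75,0.3,0,0,0,0,0],
    [-0.75,0.3,0,0,0,0,0],
    [-0.75,0.3,0,0,0,0,0],
    [-0.75,0.3,0,0,0,0,0],
  ],
)

```text
t: 18.95
tcp_pos: [0.5208, -0.05, 0.0423]
tool_rot: [180.0, -0.0, 93.2]
force: [0.2, 0.1, 1.2]
opening: 0.124
grasp_force: 0.1
```

```bash
python3 - <<'E'
from h import *
s,v=wrist(); print(s["t"],s["tcp_pos"],s["force"],sw(s["tcp_pos"]))
t=viewer.get_image("top")
b=cv2.resize(t["image"][160:250,175:235,::-1],(400,600),interpolation=cv2.INTER_CUBIC)
cv2.imwrite("pics/w7.png",np.hstack([cv2.resize(v["image"][:,:,::-1],(400,300)),b[150:450]]))
hsv=cv2.cvtColor(t["image"],cv2.COLOR_RGB2HSV)
m=((hsv[...,0]>10)&(hsv[...,0]<30)&(hsv[...,1]>110)&(hsv[...,2]>80)).astype(np.uint8); m[:,:195]=0; m[:,212:]=0; m[:190]=0; m[:,:][225:]=0
k,l,st,ce=cv2.connectedComponentsWithStats(m)
for i in range(1,k): print(st[i],by_depth(t,ce[i]).round(3),sw(by_depth(t,ce[i])),t["z_map"][l==i].min())
E
```

```text
18.95 [ 0.52079559 -0.0500134   0.04227103] [0.22444589 0.05563898 1.24155482] [-0.0526 -0.002 ]
[202 193   5  10  37] [0.552 0.159 0.02 ] [0.1548 0.0413] 1.2576433
[205 207   4   8  26] [0.506 0.155 0.027] [ 0.1526 -0.0058] 1.2413204
```

View pics/w7.png

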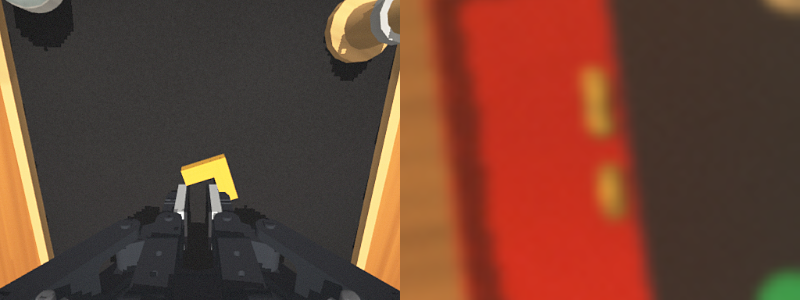

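The angle (180–237, 155–200 in the left half) has turned so its inside corner caps the right fingertip, which is a stable push. The disc and bar lean inside the red pan, below its rim. I carry on and go a little further past the end.

Call:
jog_arm(
  rows=[
    [-0.75,0.4,0,0,0,0,0],
    [-0.75,0.4,0,0,0,0,0],
    [-0.75,0.4,0,0,0,0,0],
    [-0.75,0.4,0,0,0,0,0],
    [-0.75,0.4,0,0,0,0,0],
    [-0.75,0.4,0,0,0,0,0],
    [-0.75,0.4,0,0,0,0,0],
    [-0.75,0.4,0,0,0,0,0],
    [-0.75,0.4,0,0,0,0,0],
    [-0.75,0.4,0,0,0,0,0],
    [-0.75,0.4,0,0,0,0,0],
    [-0.75,0.4,0,0,0,0,0],
    [-0.75,0.4,0,0,0,0,0],
    [-0.75,0.4,0,0,0,0,0],
    [-0.75,0.4,0,0,0,0,0],
    [-0.75,0.4,0,0,0,0,0],
    [-0.75,0.4,0,0,0,0,0],
    [-0.75,0.4,0,0,0,0,0],
    [-0.75,0.4,0,0,0,0,0],
  ],
)

```text
t: 20.95
tcp_pos: [0.5122, 0.1019, 0.0423]
tool_rot: [180.0, -0.0, 93.2]
force: [0.7, -0.1, 0.1]
opening: 0.125
grasp_force: 0.1
```

Call:
jog_arm(
  rows=[
    [-0.75,0.4,0,0,0,0,0],
    [-0.75,0.4,0,0,0,0,0],
    [-0.75,0.4,0,0,0,0,0],
    [-0.75,0.4,0,0,0,0,0],
    [-0.75,0.4,0,0,0,0,0],
    [-0.75,0.4,0,0,0,0,0],
    [-0.75,0.4,0,0,0,0,0],
    [-0.75,0.4,0,0,0,0,0],
    [-0.75,0.4,0,0,0,0,0],
    [-0.75,0.4,0,0,0,0,0],
    [-0.75,0,0,0,0,0,0],
    [-0.75,0,0,0,0,0,0],
  ],
)

```text
t: 22.15
tcp_pos: [0.5076, 0.1812, 0.0423]
tool_rot: [-180.0, 0.0, 93.3]
force: [-0.3, -0.2, 0.7]
opening: 0.127
grasp_force: 0.0
```

```bash
python3 - <<'E'
from h import *
s,v=wrist(); print(s["t"],s["tcp_pos"],s["force"],sw(s["tcp_pos"]))
cv2.imwrite("pics/w8.png",v["image"][:,:,::-1])
E
```

```text
22.15 [0.5076101  0.18121886 0.04225287] [-0.34723594 -0.15835114  0.67850639] [ 0.179  -0.0023]
```

View pics/w8.png

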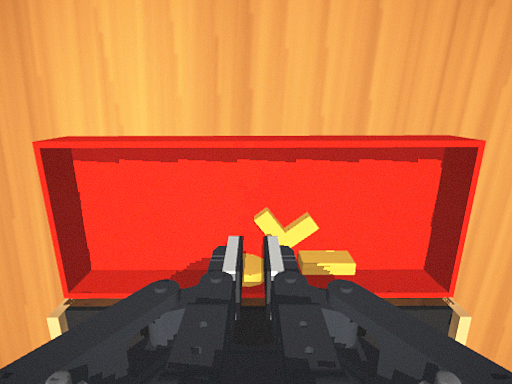

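All three offcuts show inside the red pan: the angle at (287,228), the bar at (327,263) and the disc at (250,268). I lift straight up and take a last look.

Call:
jog_arm(
  rows=[
    [-0.75,0,0,-0.5,0,0,0],
    [-0.75,0,0,-1,0,0,0],
    [-0.75,0,0,-1,0,0,0],
    [-0.75,0,0,-1,0,0,0],
    [-0.75,0,0,-1,0,0,0],
    [-0.75,0,0,-1,0,0,0],
    [-0.75,-1,0,-1,0,0,0],
    [-0.75,-1,0,0,0,0,0],
    [-0.75,-1,0,0,0,0,0],
    [-0.75,-1,0,0,0,0,0],
    [-0.75,0,0,0,0,0,0],
    [-0.75,0,0,0,0,0,0],
    [-0.75,0,0,0,0,0,0],
    [-0.75,0,0,0,0,0,0],
    [-0.75,0,0,0,0,0,0],
    [-0.75,0,0,0,0,0,0],
  ],
)

```text
t: 23.8
tcp_pos: [0.5122, 0.1017, 0.1723]
tool_rot: [-180.0, -0.0, 93.3]
force: [0.3, 0.6, -0.6]
opening: 0.127
grasp_force: 0.0
```

```bash
python3 - <<'E'
from h import *
s,v=wrist(); print(s["t"],s["tcp_pos"])
cv2.imwrite("pics/w9.png",v["image"][:,:,::-1])
E
```

```text
23.8 [0.51216467 0.10166214 0.17225358]
```

View pics/w9.png

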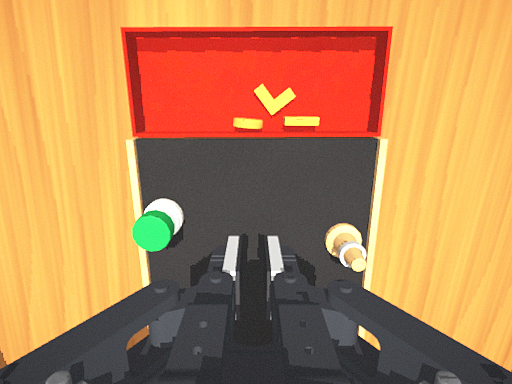

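All three offcuts are in the red pan: the angle at (274,100), the disc at (248,124) and the bar at (302,121). The jar (160,222) and cone (345,245) are standing, and the arm is clear.

```bash
python3 -c "
from h import *
print(ticket.close_job())"
```

```text
the job is handed in; nothing more can be done
None
```

The job is handed in: all three brass offcuts were pushed into the red scrap pan, none into the blue pan, and the ring cone and jar are still standing on the board (about 24 s of the 64 s used).

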